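# Reset the exercise clock through its guarded key well

### The job

Reset the exercise clock on the map table for the next team: with a fingertip in its finger pocket slide the guard fully open, reach down into the well it uncovers and press the sunken reset key fully down for a full second, then let the key rise and slide the guard fully home over the well again. Do not press the raised start key, do not lift the clock or shove it along the table, and leave everything else lying where it is.

Things in the scene. Friction and masses are not known exactly. Their poses are not given: they have to be found in the camera images.
- clock: the exercise clock: loose flat grey box, 150 (x) x 260 (y) x 60 mm high, 1.4 to 2.3 kg. Origin: centre of its underside; z up, y along its long side, yaw within 0.4 rad. On the flat deck, 60 mm up: dark display strip along the +x long side; along the -x side the guard in rails (near the -y end) and the raised start key (near the +y end). A sideways push over about 10 N can shift it on the table
- well_mouth (a point): centre of the mouth of the round key well, level with the deck, 30 mm to -x and 75 mm to -y of the clock's middle. The well is 48 mm across, 30 mm deep, with vertical walls; only the sunken reset key stands in it. Hidden under the guard while the guard is shut
- guard (a joint): travel of the sliding guard along the clock's +y, in m: 0 = fully home (centred over the well, against its stop), 0.066 = fully open (against the other stop); the well mouth is wholly uncovered from 0.057 on. It starts at 0 to 0.012. It drags with about 1.5 N friction, stays where it is left, and cannot be lifted off
- guard_pocket (a point): centre of the black floor of the guard's finger pocket, 3 mm above the deck; moves with the guard. The guard is a square grey tray, 66 x 66 mm, 13 mm high above the deck, with 9 mm wide rims around a square open-topped pocket, 48 x 48 and 10 mm deep. A fingertip put into the pocket pushes the guard by its rims
- reset_key (a joint): how far the reset key is pressed, in m: 0 = up, 0.006 = fully down. Spring key, about 1.5 N to start and 5 N fully down; it rises by itself when let go
- key_top (a point): centre of the flat top of the sunken round white reset key, 30 mm diameter, 18 mm below the deck (42 mm above the table) when up, in the middle of the well; moves with the key, which travels straight down
- start_key (a joint): how far the raised start key is pressed, in m: 0 = up, 0.006 = fully down. Must be left alone
- start_top (a point): centre of the top of the round white start key, 28 mm diameter, which stands 10 mm proud of the deck, 163 mm to +y of the well
- kit_case: bystander: the burgundy instrument case, 150 x 190 x 65 mm, standing or lying loose on the table; origin at the centre of its underside (of its body)
- compass: bystander: the orange base-plate compass, 55 x 100 x 16 mm, standing or lying loose on the table; origin at the centre of its underside (of its body)
- marker_a: bystander: a white marker pen with black cap, lying near the clock's -x long side, 15 x 135 x 15 mm, standing or lying loose on the table; origin at the centre of its underside (of its body)
- marker_b: bystander: a white marker pen with black cap, lying near the case, 15 x 135 x 15 mm, standing or lying loose on the table; origin at the centre of its underside (of its body)
- mug: bystander: the white mug, 76 across and 90 tall, in mm, standing or lying loose on the table; origin at the centre of its underside (of its body)
- counter: bystander: the small dark green tally counter, 40 x 55 x 45 mm, standing or lying loose on the table; origin at the centre of its underside (of its body)

How it is judged:
On the way, in this order (a step that is already met when the one before it is completed fails the run):
1. the guard is slid open, clear of the well (value of joint guard above 0.056 m), for 0.1 s.
2. the sunken reset key is held fully down for a second, guard open (value of joint reset_key above 0.0048 m and value of joint guard above 0.05 m), for 0.9 s.
3. the key has risen again (value of joint reset_key below 0.0012 m), for 0.1 s.
4. the guard is slid home over the well (value of joint guard below 0.006 m), for 0.1 s.
At the end, for the whole second after the job is handed in: the reset key has been held down (4.8 mm or more of 6 mm) for 0.9 s with the guard open and is up again (within 1.2 mm), the guard is home within 6 mm, the start key is up, and the clock stands flat and at rest within 30 mm of where it was (value of joint guard below 0.006 m and value of joint each of reset_key, start_key below 0.0012 m and distance of clock from where it was at the start of the episode below 0.03 m and angle between clock's own z axis and vertical below 0.03 rad and linear speed of clock below 0.01 m/s); the robot touches nothing.
It fails at once if the raised start key is pressed (2.5 mm or more) (value of joint start_key above 0.0025 m).
It fails at once if the clock is lifted or tipped (height (world z) of clock above 0.008 m or angle between clock's own z axis and vertical above 0.1 rad).
It fails at once if the clock is shoved more than 30 mm (distance of clock from where it was at the start of the episode above 0.03 m).
It fails at once if something lying around is moved more than 20 mm, lifted or carried (distance of any of kit_case, compass, marker_a, marker_b, mug, counter from where it was at the start of the episode above 0.02 m).
It also fails if it takes over 58 s, if anything falls off the work surface, if the arm or the gripper's body presses on something with over 40 N, if the wrist force passes 120 N, or if a joint passes its speed limit or range.

### The arm

A 7-joint arm with a two-finger parallel gripper is mounted at the origin on the work surface. World frame = base frame: x ahead of the robot, y to its left, z up, the work surface at z = 0. Lengths are in m, angles in rad, forces in N, time in s.
With the tool pointing down it reaches from about 0.425 to 0.975 m from the base axis. Payload 16.7 kg.
Tool frame: the origin (TCP) lies midway between the tips of the shut fingers; the grasp point (between the pads) lies 19 mm behind it; z points along the fingers, y is the direction in which the jaws open and shut (so a half turn about z gives the same grasp; the last joint's range is limited). The gripper opens to 85 mm and grips with 20 to 120 N. Pads are 22 mm wide; open, the fingers measure 114 mm over their backs; the gripper's body (76 mm by 85 mm) begins 54 mm behind the grasp point. The pads swing forward as they close: fully open they stand 13 mm farther back than shut.
Start: joints at [1.113, 0.426, 0.074, 1.606, -0.034, 1.111, -0.067], TCP at [0.205, -0.643, 0.193] pointing down, gripper open.
Joint ranges: [-2.85, 2.85], [-0.5, 2.14], [-1.23, 1.37], [0.21, 2.46], [-1.02, 4.16], [0.16, 2.05], [-2.73, 2.73]. Speed limits (rad/s): [1.89, 1.89, 2.39, 2.39, 3.01, 3.01, 3.01].

### API

Orientations are given as a unit quaternion [w, x, y, z].
In Python, from plant import ctrl, viewer, workorder gives the robot as it stands.
- The arm moves only by the shell command python3 -m inch 'ROWS'. ROWS is JSON, a list of rows, each a list of 5 numbers: the opening, from 0 (shut) to 1 (fully open), then the shift along the tool's x, y, z in mm, then the turn about the tool's z in rad. A call has 1 to 20 rows; each row is the pose to reach, as a shift and turn from the pose commanded when the call began, along the tool's axes at that moment; what a row does not reach only later rows make up. A row lasts 1/12 s, in which the tool goes at most 41.7 mm and 7.16 degrees, less where a joint would pass 70% of its speed; a pose out of reach is approached as far as the arm can. A call with a gripper value outside its range is refused whole. The fingers move at their own pace and stop on an object; the grip force is fixed at half the most. Time passes only in rows, so rows that repeat a pose let the fingers close. It gives the time, the measured TCP pose, the force and the opening at its end, in the units of the state.
- ctrl.observe(): the state, without advancing time (a new reading comes with each control period).
- viewer.camera(name): name is "scene" or "top" or "wrist"; returns the picture (384x512x3 uint8, red, green, blue); there is no depth.
- viewer.calibration(name): a dict with "vertical_fov" (degrees; the focal length in pixels is half the picture's height over the tangent of half this angle, whatever the lens; pixels are square), "cx", "cy" (the principal point, pixels), "k1" (the pictures are not rectified: a ray, as slopes to the right and down, at radius r is drawn at 1 + k1 r^2 times it, then the intrinsics apply), "extrinsics" (4x4, takes a point from world to camera coordinates); the wrist camera has in their place "mount" (4x4, takes a point from camera to tool coordinates, whose origin is the TCP and whose axes are the flange's). Camera axes: x right, y up, looking along -z (the intrinsics and any distortion apply to the point x, -y, -z); pixel columns grow to the right and rows downward; lengths in m; the calibration is good to about 2 mm. A picture is of the moment at which its call begins: read the wrist's pose just before it. calibration takes no time and is no camera call.
- workorder.close_job(): hands the job in, once; it reports no verdict.
The state is a dict: "clock": time; "qpos": joint angles; "qd": joint speeds; "effort": joint torques, N m; "position": TCP position; "ee_rot": TCP orientation; "ft_force": force on the tool from outside, world axes, zero at the start; "wrist_torque": the same for the moment, N m; "opening": finger opening in m.
Only numpy, scipy, OpenCV 4.12 (cv2) and the standard library are available. Lean on these libraries where they do the work, as an engineer would, in place of code of your own. Each camera call takes 0.05 s, during which the arm holds its last target. There are 200 camera calls.

## Working session

There is one attempt and no reset: what is moved stays moved. The work goes in short steps, Python scripts to look and compute and a shell command to move; the robot and the scene stay as the last step left them, time stands still between calls to the robot, and variables do not carry over. Pictures are saved under pics/ and viewed, about 8 in all and at most 12, crops included, and the job is handed in when it is done.

```bash
mkdir -p pics; ls; python3 - <<'E'
from plant import ctrl, viewer
import cv2, numpy as np
s=ctrl.observe(); print(s)
ims=[]
for n in ("scene","top"):
    im=viewer.camera(n)[:,:,::-1].copy(); cv2.imwrite(f"pics/{n}0.png",im)
    c=viewer.calibration(n); print(n,c)
print(viewer.calibration("wrist"))
E
```

```text
pics
{'clock': 0.0, 'qpos': array([ 1.11248755,  0.42672722,  0.07385971,  1.60660832, -0.03413057,
        1.11079494, -0.06710385]), 'qd': array([-0.0006767 , -0.00093617, -0.00109446, -0.0019738 ,  0.0006579 ,
       -0.00044737,  0.00129478]), 'effort': array([-7.81502895e-04, -9.49853539e+01,  3.76076862e+00, -4.63515186e+01,
        1.91943522e-02,  1.04130548e-02, -2.52338958e-05]), 'position': array([ 0.20498358, -0.64264451,  0.19261349]), 'ee_rot': array([-6.25103864e-04,  9.88107500e-01,  1.53763325e-01, -1.32987483e-04]), 'ft_force': array([ 0.34075873,  0.74242025, -0.25125305]), 'wrist_torque': array([ 0.04480558, -0.09049755,  0.01351771]), 'opening': 0.08545651212722183}
scene {'vertical_fov': 53.50212906603454, 'cx': 255.13495804456528, 'cy': 197.3334214047426, 'k1': -0.07035397395235976, 'extrinsics': array([[-0.2759963 ,  0.96105505, -0.01411535,  0.1757199 ],
       [-0.67608426, -0.18367788,  0.71356325,  0.3184871 ],
       [ 0.68318088,  0.20648398,  0.70044861, -1.39238736],
       [ 0.        ,  0.        ,  0.        ,  1.        ]])}
top {'vertical_fov': 48.60480627702601, 'cx': 252.8024713957996, 'cy': 198.76634662668187, 'k1': -0.09797999405418509, 'extrinsics': array([[-0.02138869, -0.9997548 ,  0.00573191,  0.02159622],
       [ 0.994018  , -0.02065108,  0.10724621, -0.57613024],
       [-0.10710155,  0.00799148,  0.99421597, -0.95588214],
       [ 0.        ,  0.        ,  0.        ,  1.        ]])}
{'vertical_fov': 62.37303186937092, 'cx': 255.5069619324862, 'cy': 195.67695538362216, 'k1': -0.05333464346024084, 'mount': array([[ 2.53049692e-04,  9.59391457e-01,  2.82077947e-01,
         7.22778760e-02],
       [ 9.99999547e-01, -5.01518712e-04,  8.08653044e-04,
        -4.10694368e-04],
       [ 9.17282191e-04,  2.82077614e-01, -9.59391150e-01,
        -1.81302323e-01],
       [ 0.00000000e+00,  0.00000000e+00,  0.00000000e+00,
         1.00000000e+00]])}
```

View pics/top0.png

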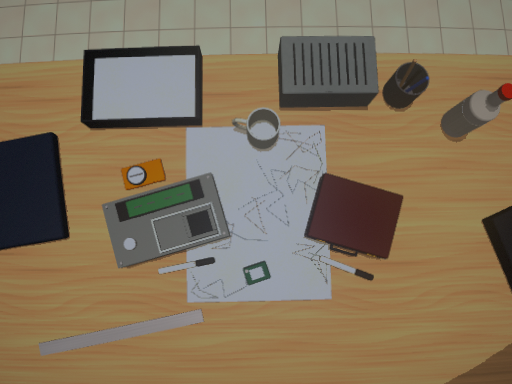

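View pics/scene0.png

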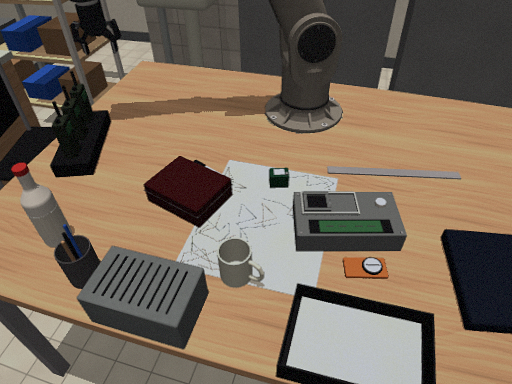

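The top view shows the clock with deck corners near (103,208), (212,175), (229,235) and (120,266). The start key is at (130,243) and the pocket at (200,223). In the scene view the pocket is at (317,201) and the start key at (381,202). I'll enlarge both.

```bash
cat > h.py <<'E'
import numpy as np, cv2
from plant import viewer, ctrl
from scipy.spatial.transform import Rotation as R
def cam(n,s=None):
    c=viewer.calibration(n); f=192/np.tan(np.radians(c["vertical_fov"]/2))
    if n=="wrist":
        T=np.eye(4); q=s["ee_rot"]; T[:3,:3]=R.from_quat(np.r_[q[1:],q[0]]).as_matrix(); T[:3,3]=s["position"]
        W=T@c["mount"]
    else: W=np.linalg.inv(c["extrinsics"])
    return c,f,W
def ray(n,uv,s=None):
    c,f,W=cam(n,s); d=np.array([(uv[0]-c["cx"])/f,(uv[1]-c["cy"])/f]); x=d.copy()
    for _ in range(20): x=d/(1+c["k1"]*(x@x))
    v=W[:3,:3]@np.array([x[0],-x[1],-1]); return W[:3,3],v/np.linalg.norm(v)
def proj(n,p,s=None):
    c,f,W=cam(n,s); q=np.linalg.inv(W)@np.r_[p,1]; x=np.array([q[0],-q[1]])/-q[2]
    x=x*(1+c["k1"]*(x@x)); return np.array([c["cx"],c["cy"]])+f*x
def atz(n,uv,z,s=None):
    o,v=ray(n,uv,s); return o+v*(z-o[2])/v[2]
def tri(*rs):
    A=sum(np.eye(3)-np.outer(v,v) for o,v in rs); b=sum((np.eye(3)-np.outer(v,v))@o for o,v in rs)
    p=np.linalg.solve(A,b); return p,[np.linalg.norm(np.cross(p-o,v)) for o,v in rs]
E
python3 - <<'E'
import cv2,numpy as np
a=cv2.imread("pics/top0.png")[165:275,95:240]; b=cv2.imread("pics/scene0.png")[180:260,285:415]
A=cv2.resize(a,None,fx=4,fy=4,interpolation=2); B=cv2.resize(b,None,fx=4,fy=4,interpolation=2)[:,:]
H=np.zeros((590,800,3),np.uint8)
A=cv2.resize(a,(400,303)); A=cv2.resize(a,None,fx=2.75,fy=2.75,interpolation=2);B=cv2.resize(b,None,fx=3,fy=3,interpolation=2)
H[:A.shape[0],:A.shape[1]]=A; H[:B.shape[0],405:405+B.shape[1]]=B
cv2.imwrite("pics/z.png",H[:310])
E
python3 - <<'E'
from h import *
g=lambda a,b:tri(ray("top",a),ray("scene",b))
print(g((130,243),(381,202)),g((200,223),(317,201)))
for uv in [(103,208),(212,175),(229,235),(120,266)]: print(atz("top",uv,.06))
E
```

```text
(array([0.47905839, 0.28723417, 0.06473849]), [np.float64(0.0011743724323529136), np.float64(0.0011743724323529819)]) (array([0.52060259, 0.12945658, 0.06721971]), [np.float64(0.0011681105286551084), np.float64(0.0011681105286550735)])
[0.5593075  0.35020276 0.06      ]
[0.62943105 0.10101173 0.06      ]
[0.49306416 0.06456377 0.06      ]
[0.42822764 0.30999436 0.06      ]
```

View pics/z.png

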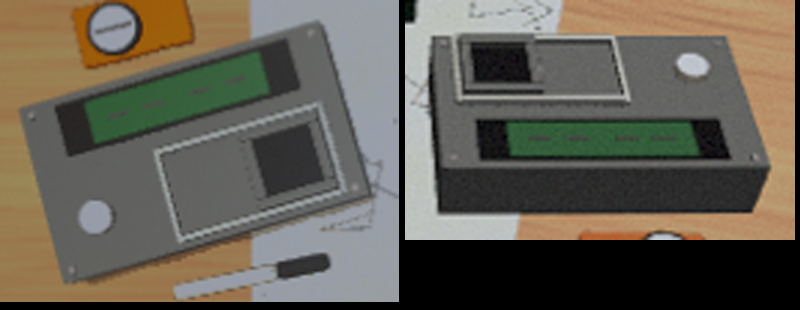

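The enlarged views show the start key at top (129.5,243.9) and scene (380.7,202), and the pocket at top (199.7,223.2) and scene (317,201). Triangulated heights are 65 mm (start key, expected 70) and 67 mm (pocket, expected 63). The yaw is about 0.266. Before crossing, I'll check the dark stand with the spiky top against the path.

```bash
python3 - <<'E'
from h import *
for uv in [(53,163),(88,175),(110,120),(75,112)]: print(uv,atz("scene",uv,0)[:2])
for uv in [(484,216),(511,290)]: print(uv,atz("top",uv,0)[:2])
# height of the top of spikes above base centre
c=np.r_[atz("scene",(82,150),0)[:2],0]
for z in (.1,.15,.2): print(z,proj("scene",c+[0,0,z]))
q=ctrl.observe()["ee_rot"]; print(R.from_quat(np.r_[q[1:],q[0]]).as_matrix().round(4))
# distances: radius from base of planned path
E
```

```text
(53, 163) [ 0.50199708 -0.71391629]
(88, 175) [ 0.5234966  -0.56584301]
(110, 120) [ 0.23511865 -0.6655744 ]
(75, 112) [ 0.21833516 -0.83054524]
(484, 216) [ 0.52517727 -0.56026123]
(511, 290) [ 0.34138678 -0.61975622]
0.1 [ 71.8593191  124.63253729]
0.15 [ 66.41608987 110.88299509]
0.2 [60.70692951 96.3559055 ]
[[ 9.527e-01  3.038e-01 -4.000e-04]
 [ 3.038e-01 -9.527e-01  1.000e-03]
 [-1.000e-04 -1.100e-03 -1.000e+00]]
```

The stand spans about x 0.22–0.52, y −0.83 to −0.56, close beside the start pose. I'll leave it along +y first, closing the fingers, and then arc over to the clock.

```bash
python3 -m inch '[[0,5,-13,0,0],[0,16,-38,0,0],[0,26,-64,0,0],[0,37,-90,0,0],[0,47,-115,0,0],[0,58,-141,0,0],[0,73,-179,0,0],[0,97,-190,0,0],[0,121,-200,0,0],[0,145,-210,0,0],[0,170,-220,0,0],[0,194,-230,0,0],[0,218,-241,0,0],[0,243,-251,0,0],[0,262,-277,0,0],[0,280,-302,0,0],[0,299,-328,0,0],[0,318,-353,0,0],[0,336,-379,0,0],[0,355,-404,0,0]]'
python3 -m inch '[[0,15,-29,0,0],[0,30,-59,0,0],[0,45,-89,0,0],[0,60,-119,0,0],[0,75,-149,0,0],[0,90,-179,0,0],[0,105,-209,0,0],[0,115,-228,0,0.02],[0,120,-238,0,0.043],[0,120,-238,0,0.043],[0,120,-238,0,0.043],[0,120,-238,0,0.043]]'
python3 - <<'E'
from h import *
s=ctrl.observe(); im=viewer.camera("wrist")[:,:,::-1].copy(); cv2.imwrite("pics/w1.png",im)
import pickle; pickle.dump(s,open("s1.pkl","wb"))
print(s["clock"],s["position"],s["ee_rot"],s["ft_force"],s["opening"])
print(proj("wrist",[.52,.128,.063],s),proj("wrist",[.478,.287,.07],s))
E
```

```text
clock: 1.77
position: [0.4205, -0.1487, 0.1933]
ee_rot: [0.0, 0.988, 0.154, -0.0]
ft_force: [0.2, -0.5, -0.7]
opening: 0.0003
clock: 2.77
position: [0.4623, 0.112, 0.1931]
ee_rot: [0.0, 0.991, 0.132, -0.0]
ft_force: [-0.4, -0.5, -0.1]
opening: 0.0001
2.7667 [0.46234592 0.11199144 0.19312034] [ 1.55671927e-04  9.91191698e-01  1.32434552e-01 -2.88503848e-04] [-0.43612287 -0.51512713 -0.1306503 ] 0.00014147293205917346
[255.89711534 116.17545557] [ 82.74534571 116.43280062]
```

View pics/w1.png

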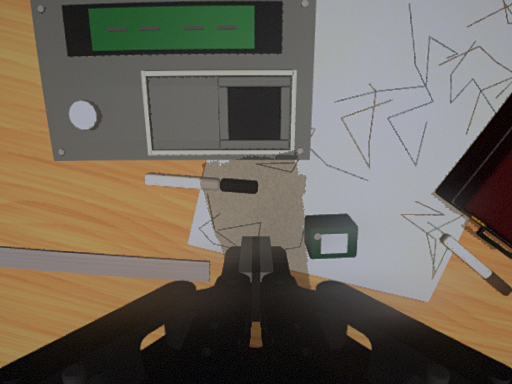

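The wrist view is clear. The pocket floor spans columns 229–281 and rows 87–140 (centre 254.8,113.5), the start key is at (82.5,115), and the deck screws are at (40,8), (306,3), (61,152) and (300,152). The counter (330,237) and marker_a (200,183) lie below the approach line.

```bash
python3 - <<'E'
from h import *
import pickle; s=pickle.load(open("s1.pkl","rb"))
im=cv2.imread("pics/w1.png"); g=im.max(2)
m=(g[75:150,215:290]<35).astype(np.uint8); n,l,st,ce=cv2.connectedComponentsWithStats(m); k=1+st[1:,4].argmax(); pk=ce[k]+[215,75]; print(st[k],pk)
m=(im.min(2)[85:145,55:110]>130).astype(np.uint8); n,l,st,ce=cv2.connectedComponentsWithStats(m); k=1+st[1:,4].argmax(); sk=ce[k]+[55,85]; print(st[k],sk)
P=atz("wrist",pk,.063,s); S=atz("wrist",sk,.07,s); print("P",P,"S",S)
print("tri P",tri(ray("wrist",pk,s),ray("scene",(317,201)),ray("top",(199.7,223.2))),"S",tri(ray("wrist",sk,s),ray("scene",(380.7,202)),ray("top",(129.5,243.9))))
d=(S-P)[:2]; print("len",np.hypot(*d),"yaw",np.arctan2(-d[0],d[1]))
c=[atz("wrist",u,.06,s)[:2] for u in [(40,8),(306,3),(61,152),(300,152)]]
for a,b in((0,1),(2,3)): v=c[a]-c[b]; print("yaw screws",np.arctan2(-v[0],v[1]),np.hypot(*v))
yaw=np.arctan2(-d[0],d[1]); yv=np.array([-np.sin(yaw),np.cos(yaw)]); W=S[:2]-.163*yv; print("well",W)
q=s["ee_rot"]; M=R.from_quat(np.r_[q[1:],q[0]]).as_matrix(); 
print("tool yaw",np.arctan2(M[1,0],M[0,0]),"pocket d tool mm",1e3*M.T@(P-s["position"]),"well d",1e3*M.T@(np.r_[W,.06]-s["position"]))
E
```

```text
[27 12  6  2  9] [245.          87.33333333]
[ 14  16  27  29 610] [ 82.09180328 114.66885246]
P [0.54278875 0.14477747 0.063     ] S [0.4794785  0.28782835 0.07      ]
tri P (array([0.53094652, 0.13447544, 0.07685952]), [np.float64(0.014925330070092916), np.float64(0.003250484902980519), np.float64(0.012856422333378036)]) S (array([0.47813208, 0.28831984, 0.06489373]), [np.float64(0.0019909689464002196), np.float64(0.0008293360355095425), np.float64(0.00149874232592434)])
len 0.15643447307250036 yaw 0.4166592814325745
yaw screws 0.2654804614699127 0.24281295737142602
yaw screws 0.26232660647990375 0.2416609900621407
well [0.54544587 0.13877365]
tool yaw 0.2656494761024115 pocket d tool mm [ 86.30835237 -10.54702003 130.06499495] well d [ 87.2978867   -4.05690755 133.06589577]
```

The pocket threshold picked up a speck, so I'll use the centre I read by eye and the screw yaw of 0.264.

```bash
python3 - <<'E'
from h import *
import pickle; s=pickle.load(open("s1.pkl","rb"))
im=cv2.imread("pics/w1.png").max(2).astype(int)
print("row113",im[113,212:298].tolist()); print("col254",im[66:160,254].tolist())
pk=(254.8,113.5); sk=(82.1,114.7)
P=atz("wrist",pk,.063,s); S=atz("wrist",sk,.07,s); print("P",P,"S",S)
print("tri P",tri(ray("wrist",pk,s),ray("scene",(317,201)),ray("top",(199.7,223.2))))
yaw=.264; yv=np.array([-np.sin(yaw),np.cos(yaw)]); print("S-P along y, x",(S-P)[:2]@yv,(S-P)[:2]@[np.cos(yaw),np.sin(yaw)])
W=S[:2]-.163*yv
c=np.mean([atz("wrist",u,.06,s)[:2] for u in [(40,8),(306,3),(61,152),(300,152)]],0); W2=c-.03*np.array([np.cos(yaw),np.sin(yaw)])-.075*yv
print("well from start, from screws",W,W2)
q=s["ee_rot"]; M=R.from_quat(np.r_[q[1:],q[0]]).as_matrix()
f=lambda p:1e3*M.T@(p-s["position"])
print("pocket",f(P),"well",f(np.r_[W,.06]),f(np.r_[W2,.06]))
E
```

```text
row113 [106, 102, 107, 104, 104, 104, 81, 88, 102, 103, 103, 102, 106, 104, 109, 88, 45, 41, 39, 40, 43, 40, 41, 40, 41, 40, 43, 41, 39, 38, 42, 41, 42, 39, 42, 43, 44, 41, 39, 40, 43, 42, 41, 40, 37, 41, 42, 39, 42, 40, 41, 42, 44, 38, 42, 41, 45, 40, 45, 41, 39, 45, 41, 42, 41, 44, 41, 37, 52, 95, 107, 105, 105, 102, 104, 103, 105, 83, 67, 126, 174, 172, 168, 148, 103, 103]
col254 [101, 100, 98, 92, 142, 166, 169, 170, 164, 90, 59, 90, 105, 105, 102, 104, 102, 102, 105, 96, 71, 30, 39, 40, 41, 42, 42, 41, 42, 43, 38, 40, 40, 41, 43, 40, 40, 42, 43, 41, 41, 40, 41, 39, 42, 40, 41, 41, 40, 42, 43, 39, 39, 41, 41, 41, 42, 39, 41, 39, 42, 43, 45, 40, 43, 40, 42, 43, 44, 40, 41, 42, 39, 43, 75, 104, 107, 105, 106, 103, 103, 104, 90, 65, 141, 168, 172, 170, 136, 84, 65, 67, 65, 81]
P [0.52213157 0.12966612 0.063     ] S [0.47945161 0.28781691 0.07      ]
tri P (array([0.52119607, 0.12975332, 0.06771719]), [np.float64(0.0010868706832674576), np.float64(0.0009320878267377428), np.float64(0.0011943475976255898)])
S-P along y, x 0.1638085655370324 6.724666897651604e-05
well from start, from screws [0.52198549 0.13046422] [0.52174582 0.13041839]
pocket [ 62.40850573  -1.38900915 130.08177569] well [ 62.47892548  -2.19815919 133.08154529] [ 62.23562754  -2.21686075 133.08169012]
```

Everything agrees: the guard is about home, and the well as found from the start key and from the screws matches within 0.3 mm. I'll move over the pocket and dip to about 3.5 mm above its floor.

```bash
python3 -m inch '[[0,20,-1,0,0],[0,41,-2,20,0],[0,62,-2,40,0],[0,62,-2,70,0],[0,62,-2,95,0],[0,62,-2,110,0],[0,62,-2,118,0],[0,62,-2,123,0],[0,62,-2,126.5,0],[0,62,-2,126.5,0],[0,62,-2,126.5,0],[0,62,-2,126.5,0]]'
python3 -m inch '[[0,0,-4,0,0],[0,0,-8,0,0],[0,0,-12,0,0],[0,0,-16,0,0],[0,0,-20,0,0],[0,0,-24,0,0],[0,0,-28,0,0],[0,0,-32,0,0],[0,0,-32,0,0]]'
python3 - <<'E'
from h import *
s=ctrl.observe(); im=viewer.camera("wrist")[:,:,::-1].copy(); cv2.imwrite("pics/w2.png",im)
print(s["ft_force"])
E
```

```text
clock: 3.82
position: [0.5225, 0.1312, 0.0678]
ee_rot: [-0.0, 0.991, 0.132, 0.001]
ft_force: [-0.7, 0.2, 0.3]
opening: -0.0002
clock: 4.57
position: [0.5132, 0.163, 0.0669]
ee_rot: [-0.0, 0.991, 0.133, 0.0]
ft_force: [0.2, 0.4, 0.6]
opening: 0.0
[0.22690898 0.43551311 0.55190473]
```

View pics/w2.png

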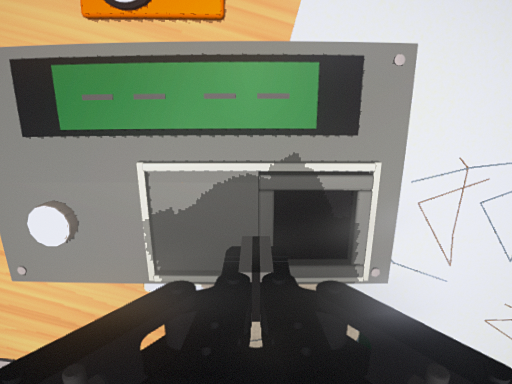

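This view shows the pocket floor at columns 273–352, rows 190–260, with the fingertip at (256,237), left of the pocket. The guard seems to have stayed put, so I'll compare the picture with the model.

```bash
python3 - <<'E'
from h import *
s=ctrl.observe(); q=s["ee_rot"]; M=R.from_quat(np.r_[q[1:],q[0]]).as_matrix(); print(s["position"],s["clock"])
print("TCP",proj("wrist",s["position"],s))
for dx in(-11,11):
  for dy in(-14,-8,8,14): print(dx,dy,proj("wrist",s["position"]+M@[dx/1e3,dy/1e3,0],s).round(),end=" ")
print()
yaw=.264; X=np.array([np.cos(yaw),np.sin(yaw),0]);Y=np.array([-X[1],X[0],0]); W=np.array([.5219,.1304,0])
for g in(0,.01,.02):
  print(g,"floor",[proj("wrist",W+a*X+(g+b)*Y+[0,0,.063],s).round().tolist() for a,b in((.024,.024),(.024,-.024),(-.024,-.024))],
  "rim",[proj("wrist",W+a*X+(g+b)*Y+[0,0,.073],s).round().tolist() for a,b in((.033,.033),(.033,-.033),(-.033,-.033))])
C=W+.03*X+.075*Y
for u in((399,60),(375,272),(22,271)): p=atz("wrist",u,.06,s)-C; print("screw in clock frame",p@X,p@Y)
import pickle; s1=pickle.load(open("s1.pkl","rb"))
for u in((306,3),(300,152),(61,152),(40,8)): p=atz("wrist",u,.06,s1)-C; print("before",p@X,p@Y)
im=cv2.imread("pics/w2.png"); cv2.imwrite("pics/w2z.png",cv2.resize(im[150:300,130:400],None,fx=2.9,fy=2.9,interpolation=2))
E
```

```text
[0.51334461 0.16254793 0.06686957] 4.6167
TCP [256.4593602  225.33316632]
-11 -14 [234. 242.] -11 -8 [244. 242.] -11 8 [269. 242.] -11 14 [279. 242.] 11 -14 [233. 208.] 11 -8 [243. 208.] 11 8 [270. 208.] 11 14 [280. 208.] 
0 floor [[272.0, 186.0], [351.0, 186.0], [344.0, 258.0]] rim [[257.0, 175.0], [373.0, 176.0], [362.0, 278.0]]
0.01 floor [[255.0, 186.0], [335.0, 186.0], [329.0, 258.0]] rim [[239.0, 175.0], [356.0, 175.0], [346.0, 278.0]]
0.02 floor [[239.0, 186.0], [318.0, 186.0], [314.0, 258.0]] rim [[222.0, 175.0], [338.0, 175.0], [330.0, 278.0]]
screw in clock frame 0.06646082271632522 -0.12120305063462473
screw in clock frame -0.06624057854782123 -0.12166228654222443
screw in clock frame -0.06766946914808565 0.12005488718601674
before 0.06687950382542697 -0.12134476254538301
before -0.06718738522444462 -0.12077665373749262
before -0.06678284661862896 0.12088377674605157
before 0.06652032225428126 0.12146782905807946
```

View pics/w2z.png

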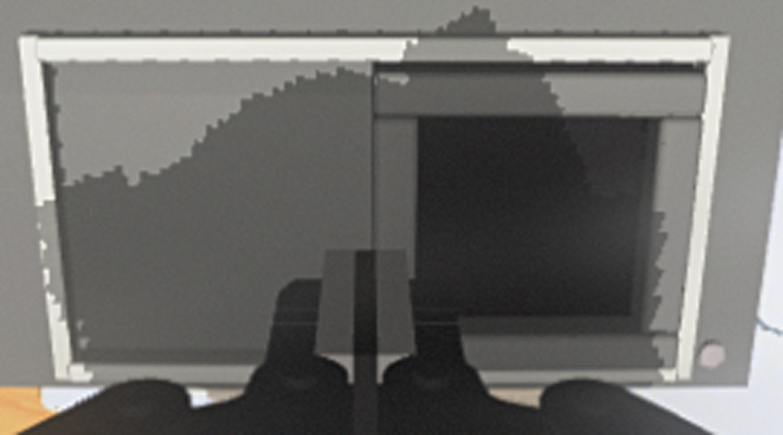

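The model at guard = 0 matches this view within 2 px and the clock hasn't moved, so the tip passed above the rim. Its visible edge (row 237) also disagrees with the TCP projection (row 225, pad edge at 208), so the real tip may sit behind the reported TCP. I'll check from the scene camera.

```bash
python3 - <<'E'
from h import *
s=ctrl.observe(); im=viewer.camera("scene")[:,:,::-1].copy(); cv2.imwrite("pics/sc2.png",im)
p=s["position"]; print("TCP",proj("scene",p),"40mm up",proj("scene",p+[0,0,.04]))
cv2.imwrite("pics/sc2z.png",cv2.resize(im[120:250,255:415],None,fx=4.5,fy=4.5,interpolation=2))
E
```

```text
TCP [329.94403241 201.56873372] 40mm up [331.94732132 190.07955052]
```

View pics/sc2z.png

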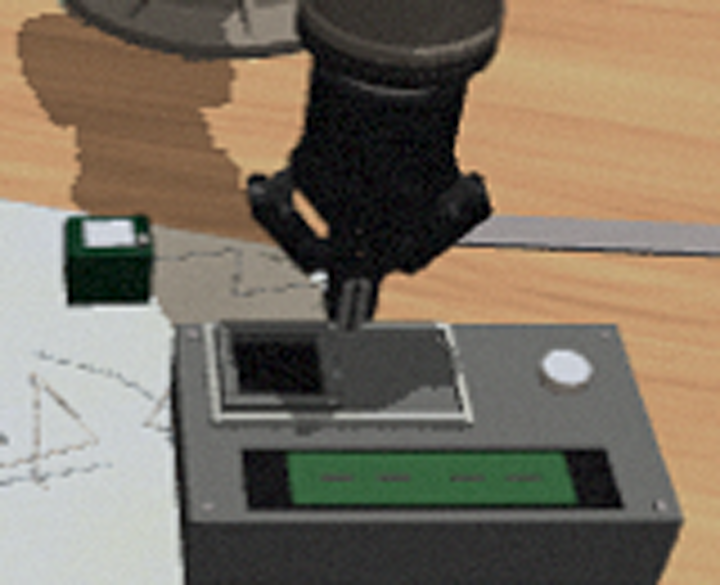

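The tip end is at scene pixel (332.8,192.2), while the TCP projects to (330,201.6). Both views together put the real tips about 43 mm behind the reported TCP, with the pad edge at the expected +11–12 mm in x. I'll go back over the pocket and find the floor by touch.

```bash
python3 -m inch '[[0,0,8,0,0],[0,0,20,0,0],[0,0,32,0,0],[0,0,32,0,0],[0,0,32,10,0],[0,0,32,20,0],[0,0,32,26,0],[0,0,32,30,0],[0,0,32,30,0],[0,0,32,30,0]]'
for i in 1 ; do python3 -m inch '[[0,0,0,2,0],[0,0,0,4,0],[0,0,0,4,0]]'; done
python3 -m inch '[[0,0,0,2,0],[0,0,0,4,0],[0,0,0,4,0]]'
python3 - <<'E'
from h import *
s=ctrl.observe(); im=viewer.camera("wrist")[:,:,::-1].copy(); im2=viewer.camera("scene")[:,:,::-1]
print(s["position"],s["ft_force"])
a=cv2.resize(im[150:330,130:400],None,fx=1.9,fy=1.9,interpolation=2); b=cv2.resize(im2[150:250,270:370],(342,342),interpolation=2)
cv2.imwrite("pics/c3.png",np.hstack([a[:342],b])[:,:800]) ; print(a.shape)
E
```

```text
clock: 5.5
position: [0.5216, 0.1315, 0.0365]
ee_rot: [-0.0, 0.991, 0.133, -0.0]
ft_force: [-0.2, -0.3, -0.1]
opening: 0.0003
clock: 5.75
position: [0.5219, 0.1312, 0.0327]
ee_rot: [-0.0, 0.991, 0.133, 0.0]
ft_force: [-0.0, -0.1, 0.3]
opening: -0.0002
clock: 6.0
position: [0.5217, 0.1311, 0.0285]
ee_rot: [-0.0, 0.991, 0.132, -0.0]
ft_force: [-0.3, -0.4, -0.4]
opening: -0.0001
[0.52171331 0.13108517 0.02853701] [-0.25893314 -0.41643137 -0.38560398]
(342, 513, 3)
```

View pics/c3.png

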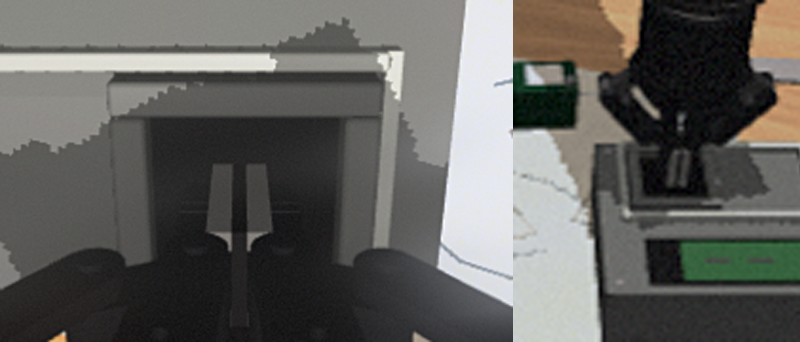

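The tip now sits over the middle of the pocket (crop x 240, pocket 150–345) at a reported z of 28.5 mm with no contact, which confirms the offset. I'll keep lowering in small steps to find the floor.

```bash
for k in 1; do python3 -m inch '[[0,0,0,1,0],[0,0,0,2,0],[0,0,0,2,0]]' ; done | grep -E "posi|ft"
python3 -m inch '[[0,0,0,1,0],[0,0,0,2,0],[0,0,0,2,0]]' | grep -E "posi|ft"
python3 -m inch '[[0,0,0,1,0],[0,0,0,2,0],[0,0,0,2,0]]' | grep -E "posi|ft"
```

```text
position: [0.5218, 0.1311, 0.0267]
ft_force: [-0.7, -0.4, 0.7]
position: [0.522, 0.1311, 0.0253]
ft_force: [-2.7, -1.0, 8.4]
position: [0.5221, 0.1312, 0.0249]
ft_force: [-15.3, -4.7, 45.0]
```

Contact came at a reported z of about 25.6 mm, so the tip lies about 37 mm above the reported TCP. The last step pressed too hard, so I'm backing off to 3 mm above the floor.

```bash
python3 -m inch '[[0,0,0,-6,0],[0,0,0,-6,0]]' | grep -E "posi|ft"
python3 -m inch '[[0,0,-3,0,0],[0,0,-6,0,0],[0,0,-9,0,0],[0,0,-12,0,0],[0,0,-15,0,0],[0,0,-18,0,0],[0,0,-21,0,0],[0,0,-24,0,0],[0,0,-27,0,0],[0,0,-30,0,0],[0,0,-30,0,0]]'
python3 - <<'E'
from h import *
s=ctrl.observe(); im=viewer.camera("wrist")[:,:,::-1].copy(); im2=viewer.camera("scene")[:,:,::-1]
print(s["position"],s["ft_force"])
a=cv2.resize(im[100:330,50:450],None,fx=1.25,fy=1.49,interpolation=2); b=cv2.resize(im2[150:250,270:370],(299,342),interpolation=2)
cv2.imwrite("pics/c4.png",np.hstack([a[:342],b])[:,:800]);cv2.imwrite("pics/w4.png",im)
E
```

```text
position: [0.5225, 0.1314, 0.0299]
ft_force: [-0.5, 0.2, -0.3]
clock: 7.93
position: [0.5138, 0.1608, 0.0289]
ee_rot: [-0.0, 0.991, 0.133, 0.0]
ft_force: [-0.3, 0.4, -0.6]
opening: -0.0001
[0.51380666 0.16081409 0.02887226] [-0.34393128  0.42650337 -0.61968463]
```

View pics/c4.png

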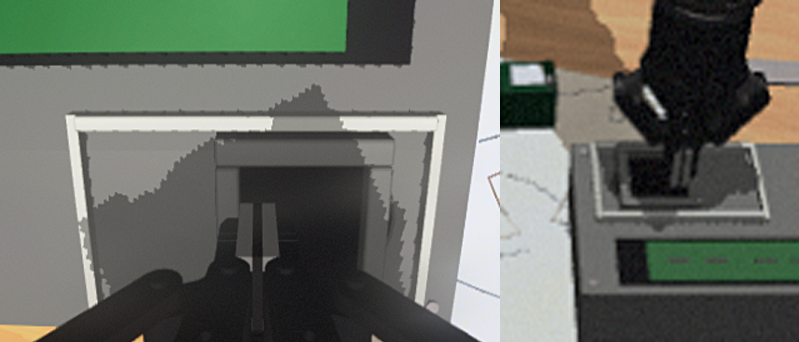

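The guard moves with the finger: the tip sits against its +y rim and the guard is roughly 15 mm open. I'll slide on, then creep up to the stop watching the force.

```bash
python3 -m inch '[[0,0,-4,0,0],[0,0,-8,0,0],[0,0,-12,0,0],[0,0,-16,0,0],[0,0,-20,0,0],[0,0,-24,0,0],[0,0,-28,0,0],[0,0,-32,0,0],[0,0,-36,0,0],[0,0,-40,0,0],[0,0,-43,0,0],[0,0,-43,0,0]]'| grep -E "posi|ft"
python3 -m inch '[[0,0,-1,0,0],[0,0,-2,0,0],[0,0,-2,0,0]]'| grep -E "posi|ft"
python3 -m inch '[[0,0,-1,0,0],[0,0,-2,0,0],[0,0,-2,0,0]]'| grep -E "posi|ft"
```

```text
position: [0.5024, 0.2025, 0.0289]
ft_force: [0.5, -0.5, 0.3]
position: [0.5022, 0.2036, 0.0289]
ft_force: [0.7, -0.8, 0.5]
position: [0.5017, 0.2056, 0.0289]
ft_force: [-0.7, -1.4, -0.1]
```

```bash
python3 -m inch '[[0,0,-1,0,0],[0,0,-1.5,0,0],[0,0,-1.5,0,0]]'| grep -E "posi|ft"
python3 -m inch '[[0,0,-1,0,0],[0,0,-1,0,0]]'| grep -E "posi|ft"
python3 - <<'E'
from h import *
s=ctrl.observe(); im=viewer.camera("wrist")[:,:,::-1].copy();print(s["position"],s["ft_force"])
cv2.imwrite("pics/w5.png",im)
W=np.array([.5219,.1304,0]);print(proj("wrist",W+[0,0,.06],s),proj("wrist",W+[0,0,.042],s))
E
```

```text
position: [0.5013, 0.207, 0.0289]
ft_force: [-0.4, -0.0, 0.1]
position: [0.501, 0.2081, 0.0289]
ft_force: [1.8, -1.5, 0.1]
[0.50098679 0.20805948 0.02888353] [ 1.78078575 -1.53920384  0.13651069]
[409.44457759 247.39758862] [395.27287687 233.86665945]
```

View pics/w5.png

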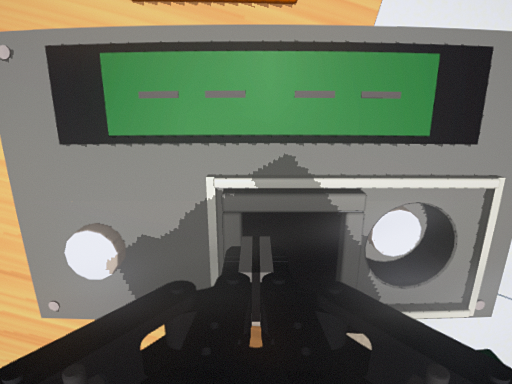

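The well is uncovered: its mouth is at columns 363–456 and the key top at (397,233), matching the predicted (395,234), so the clock hasn't moved. Guard's right edge is near column 364. I'll work out its travel.

```bash
python3 - <<'E'
from h import *
s=ctrl.observe(); yaw=.264; X=np.array([np.cos(yaw),np.sin(yaw),0]);Y=np.array([-X[1],X[0],0]); W=np.array([.5219,.1304,0])
for u,d in (((365,200),.033),((222,200),-.033)):
  p=atz("wrist",u,.073,s)-W; print("guard",p@Y+d)
p=s["position"]-W; print("tcp in clock axes from well",p@X,p@Y)
E
python3 -m inch '[[0,0,-1,0,0],[0,0,-1.5,0,0],[0,0,-1.5,0,0]]'| grep -E "posi|ft"
```

```text
guard 0.06415055083791141
guard 0.06317822867570234
tcp in clock axes from well 7.387140732500027e-05 0.08040255728834016
position: [0.5006, 0.2095, 0.0289]
ft_force: [0.2, -0.4, 0.1]
```

The guard is about 64–65 mm open, which is enough. The finger linkages spread along the tool's y, toward the guard, so I'll lift out, turn 90° and move over the well. First I'm checking that joint 7 has room.

```bash
python3 -m inch '[[0,0,3,0,0],[0,0,6,0,0],[0,0,6,-10,0],[0,0,6,-25,0],[0,0,6,-35,0],[0,0,6,-35,0]]'| grep -E "posi|ft"
python3 - <<'E'
from h import *
s=ctrl.observe(); print(s["clock"],s["qpos"].round(2),s["position"])
W=np.array([.5219,.1304,0]);q=s["ee_rot"]; M=R.from_quat(np.r_[q[1:],q[0]]).as_matrix();print(1e3*M.T@(W-s["position"]))
E
```

```text
position: [0.5034, 0.2041, 0.0663]
ft_force: [0.9, 0.9, 0.8]
10.75 [-0.07  0.41 -0.53  1.99  0.29  0.81 -2.07] [0.50342127 0.20409092 0.0663078 ]
[-1.72566919 75.97927578 66.2775245 ]
```

```bash
python3 -m inch '[[0,-1,15,0,0.1],[0,-1.5,25,0,0.2],[0,-1.5,30,0,0.2]]'| grep -E "posi"
python3 - <<'E'
from h import *
s=ctrl.observe(); print(s["qpos"].round(2))
E
```

```text
position: [0.5088, 0.1728, 0.0639]
[-0.06  0.4  -0.47  2.    0.25  0.79 -2.19]
```

```bash
python3 -m inch '[[0,2,8,0,-0.1],[0,4,16,0,-0.22],[0,6,24,0,-0.34],[0,8,32,0,-0.46],[0,10,40,0,-0.58],[0,10,43,0,-0.7],[0,10,43,0,-0.82],[0,10,43,0,-0.94],[0,10,43,0,-1.06],[0,10,43,0,-1.18],[0,10,43,0,-1.3],[0,10,43,0,-1.42],[0,10,43,0,-1.54],[0,10,43,0,-1.66],[0,10,43,0,-1.77],[0,10,43,0,-1.77],[0,10,43,0,-1.77],[0,10,43,0,-1.77]]'
python3 - <<'E'
from h import *
s=ctrl.observe(); im=viewer.camera("wrist")[:,:,::-1].copy(); cv2.imwrite("pics/w6.png",im); print(s["clock"],s["qpos"].round(2),s["position"],s["ft_force"])
W=np.array([.5219,.1304,0]);q=s["ee_rot"]; M=R.from_quat(np.r_[q[1:],q[0]]).as_matrix();print(1e3*M.T@(W-s["position"]),np.arctan2(M[1,0],M[0,0]))
for dx in(-24,24):
  print(proj("wrist",W+[0,0,.06]+M@[dx/1e3,0,0],s),proj("wrist",W+[0,0,.06]+M@[0,dx/1e3,0],s))
im2=viewer.camera("scene")[:,:,::-1]
a=cv2.resize(im,(456,342)); b=cv2.resize(im2[150:250,270:370],(342,342),interpolation=2); cv2.imwrite("pics/c6.png",np.hstack([a,b]))
E
```

```text
clock: 12.5
position: [0.5214, 0.132, 0.0638]
ee_rot: [-0.0, 0.609, 0.794, 0.0]
ft_force: [0.3, -1.0, 0.3]
opening: 0.0001
12.5 [ 0.32  0.5  -0.86  1.99  0.49  0.88 -0.54] [0.52142783 0.13197837 0.06383126] [ 0.32413623 -0.98836334  0.30133343]
[-1.66188099e+00  4.25387080e-02  6.38308763e+01] 1.8330841248328231
[254.60377548 260.10952997] [216.2529263  225.54077249]
[254.55844294 188.51598604] [292.92110972 225.58637026]
```

View pics/c6.png

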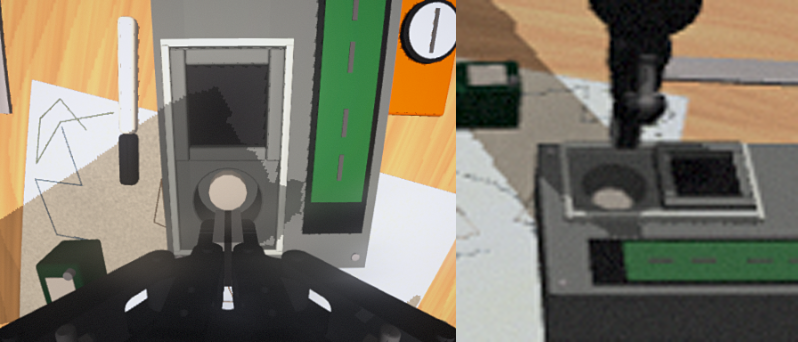

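The guard is fully open and the well mouth, at columns 218–294 in the full picture, is where predicted (216–293). The white key is inside it. I'll shift −1.7 mm in x and lower, checking the force.

```bash
python3 -m inch '[[0,-1.7,0,0,0],[0,-1.7,0,15,0],[0,-1.7,0,30,0],[0,-1.7,0,40,0],[0,-1.7,0,46,0],[0,-1.7,0,50,0],[0,-1.7,0,50,0],[0,-1.7,0,50,0]]'| grep -E "posi|ft"
python3 -m inch '[[0,0,0,3,0],[0,0,0,6,0],[0,0,0,8,0],[0,0,0,8,0]]'| grep -E "posi|ft"
```

```text
position: [0.5218, 0.1305, 0.0138]
ft_force: [-0.3, 0.2, 0.1]
position: [0.5217, 0.1301, 0.0055]
ft_force: [0.3, 0.5, -0.9]
```

```bash
python3 -m inch '[[0,0,0,1.5,0],[0,0,0,3,0],[0,0,0,3,0]]'| grep -E "posi|ft"
python3 -m inch '[[0,0,0,1,0],[0,0,0,2,0],[0,0,0,2,0]]'| grep -E "posi|ft"
```

```text
position: [0.522, 0.1303, 0.0028]
ft_force: [-0.7, 0.1, 2.3]
position: [0.522, 0.1304, 0.0008]
ft_force: [0.4, -0.6, 2.4]
```

```bash
python3 -m inch '[[0,0,0,1,0],[0,0,0,1.5,0],[0,0,0,1.5,0]]'| grep -E "posi|ft"
python3 -m inch '[[0,0,0,0.7,0],[0,0,0,0.7,0]]'| grep -E "posi|ft"
python3 -m inch '[[0,0,0,0.6,0],[0,0,0,0.6,0]]'| grep -E "posi|ft"
```

```text
position: [0.522, 0.1303, -0.0007]
ft_force: [0.4, -0.5, 3.4]
position: [0.522, 0.1303, -0.0013]
ft_force: [0.1, -1.7, 3.8]
position: [0.522, 0.1303, -0.0019]
ft_force: [0.1, -0.3, 5.9]
```

```bash
python3 -m inch '[[0,0,0,0.6,0],[0,0,0,0.6,0]]'| grep -E "posi|ft"
python3 -m inch '[[0,0,0,0.4,0],[0,0,0,0.4,0],[0,0,0,0.4,0]]'| grep -E "posi|ft"
```

```text
position: [0.522, 0.1303, -0.0021]
ft_force: [-2.9, -2.0, 15.5]
position: [0.5221, 0.1303, -0.0022]
ft_force: [-5.1, -2.9, 21.8]
```

The force stiffens sharply at −2 mm, so the key is bottomed. I'll hold it there, then raise in the same line.

```bash
python3 -m inch '[[0,0,0,-0.3,0],[0,0,0,-0.3,0],[0,0,0,-0.3,0],[0,0,0,-0.3,0],[0,0,0,-0.3,0],[0,0,0,-0.3,0],[0,0,0,-0.3,0],[0,0,0,-0.3,0],[0,0,0,-0.3,0],[0,0,0,-0.3,0],[0,0,0,-0.3,0],[0,0,0,-0.3,0],[0,0,0,-0.3,0],[0,0,0,-0.3,0],[0,0,0,-0.3,0],[0,0,0,-0.3,0]]'
python3 -m inch '[[0,0,0,-3,0],[0,0,0,-8,0],[0,0,0,-15,0],[0,0,0,-30,0],[0,0,0,-45,0],[0,0,0,-65,0],[0,0,0,-68,0],[0,0,0,-68,0]]'
python3 - <<'E'
from h import *
s=ctrl.observe(); print(s["qpos"].round(2),s["position"],s["ft_force"])
W=np.array([.5219,.1304,0]); yaw=.264; Y=np.array([-np.sin(yaw),np.cos(yaw),0]); P=W+.066*Y
q=s["ee_rot"]; M=R.from_quat(np.r_[q[1:],q[0]]).as_matrix();print(1e3*M.T@(P-s["position"]))
E
```

```text
clock: 16.43
position: [0.5221, 0.1303, -0.0021]
ee_rot: [0.0, 0.608, 0.794, 0.0]
ft_force: [-3.7, -2.8, 17.3]
opening: -0.0003
clock: 17.1
position: [0.523, 0.1305, 0.0676]
ee_rot: [0.001, 0.608, 0.794, 0.001]
ft_force: [0.7, -0.5, 0.4]
opening: -0.0
[ 0.33  0.5  -0.87  1.98  0.49  0.88 -0.53] [0.52295404 0.13045278 0.0675848 ] [ 0.69354992 -0.49421088  0.42680879]
[66.2615302  -1.20255792 67.54526862]
```

The key was held about 1.5 s at 17–22 N and then released. Tool x now runs along clock +y, so I can go into the pocket with this orientation.

```bash
python3 -m inch '[[0,20,0,0,0],[0,40,0,0,0],[0,58,0,0,0],[0,65,0,0,0],[0,65,0,15,0],[0,65,0,25,0],[0,65,0,30,0],[0,65,0,30,0],[0,65,0,30,0]]'| grep -E "posi|ft"
python3 - <<'E'
from h import *
s=ctrl.observe()
W=np.array([.5219,.1304,0]); yaw=.264; X=np.array([np.cos(yaw),np.sin(yaw),0]);Y=np.array([-X[1],X[0],0]); p=s["position"]-W
print(p@X,p@Y,p[2])
E
```

```text
position: [0.5046, 0.1923, 0.0348]
ft_force: [-0.5, -0.2, 0.6]
-0.0005010725079992918 0.06425596256231304 0.03481989519209328
```

```bash
python3 -m inch '[[0,0,0,3,0],[0,0,0,5.8,0],[0,0,0,5.8,0],[0,-4,0,5.8,0],[0,-8,0,5.8,0],[0,-12,0,5.8,0],[0,-16,0,5.8,0],[0,-20,0,5.8,0],[0,-24,0,5.8,0],[0,-28,0,5.8,0],[0,-32,0,5.8,0],[0,-36,0,5.8,0],[0,-40,0,5.8,0],[0,-44,0,5.8,0],[0,-48,0,5.8,0],[0,-48,0,5.8,0]]'| grep -E "posi|ft"
python3 -m inch '[[0,-4,0,0,0],[0,-8,0,0,0],[0,-12,0,0,0],[0,-16,0,0,0],[0,-20,0,0,0],[0,-24,0,0,0],[0,-24,0,0,0]]'| grep -E "posi|ft"
python3 -m inch '[[0,-1,0,0,0],[0,-2,0,0,0],[0,-2,0,0,0]]'| grep -E "posi|ft"
python3 -m inch '[[0,-1,0,0,0],[0,-1.5,0,0,0],[0,-1.5,0,0,0]]'| grep -E "posi|ft"
```

```text
position: [0.5177, 0.1456, 0.0295]
ft_force: [-0.8, 0.1, -0.4]
position: [0.5239, 0.1224, 0.0295]
ft_force: [0.1, 0.8, -0.4]
position: [0.5242, 0.1215, 0.0295]
ft_force: [0.3, -0.3, 0.3]
position: [0.5246, 0.1202, 0.0295]
ft_force: [-0.4, 0.2, 0.3]
```

```bash
python3 -m inch '[[0,-1,0,0,0],[0,-1,0,0,0]]'| grep -E "posi|ft"
python3 -m inch '[[0,-1,0,0,0],[0,-1,0,0,0]]'| grep -E "posi|ft"
python3 -m inch '[[0,-0.7,0,0,0],[0,-0.7,0,0,0]]'| grep -E "posi|ft"
python3 - <<'E'
from h import *
s=ctrl.observe(); print(s["clock"],s["ft_force"])
W=np.array([.5219,.1304,0]); yaw=.264; X=np.array([np.cos(yaw),np.sin(yaw),0]);Y=np.array([-X[1],X[0],0]); p=s["position"]-W
print(p@X,p@Y)
im=viewer.camera("wrist")[:,:,::-1]; cv2.imwrite("pics/w7.png",im)
for g in(0,.003,.006): print(g,[proj("wrist",W+a*X+(g+.033)*Y+[0,0,.073],s).round(1).tolist() for a in (-.02,0,.02)])
u=[int(round(v)) for v in proj("wrist",W+.025*X+.033*Y+[0,0,.073],s)]; print(u,im.max(2)[u[1]-25:u[1]+15,u[0]].tolist())
E
```

```text
position: [0.5249, 0.1191, 0.0295]
ft_force: [-0.2, 0.7, -0.4]
position: [0.5252, 0.1181, 0.0295]
ft_force: [-0.3, 0.9, 0.1]
position: [0.5254, 0.1174, 0.0296]
ft_force: [-1.3, 1.4, -0.3]
20.7667 [-1.34620623  1.40778103 -0.3432004 ]
-2.6988863593367278e-05 -0.013427387433243674
0 [[208.8, 163.4], [254.2, 163.4], [299.6, 163.5]]
0.003 [[208.5, 156.7], [254.2, 156.7], [299.8, 156.8]]
0.006 [[208.2, 149.8], [254.2, 149.8], [300.1, 149.9]]
[311, 164] [142, 141, 142, 142, 143, 142, 140, 143, 138, 141, 140, 142, 141, 141, 141, 141, 142, 144, 145, 106, 56, 52, 60, 62, 65, 84, 106, 119, 119, 123, 123, 120, 122, 122, 123, 120, 125, 123, 103, 95]
```

The guard's top edge appears at row 164, and the model gives 163.4 for fully home. I'll back off the rim, lift clear and take the last look.

```bash
python3 -m inch '[[0,-0.5,0,0,0],[0,-0.5,0,0,0],[0,4,0,0,0],[0,8,0,0,0],[0,8,0,0,0],[0,8,0,-15,0],[0,8,0,-40,0],[0,8,0,-75,0],[0,8,0,-110,0],[0,-20,0,-140,0],[0,-50,0,-160,0],[0,-60,0,-160,0],[0,-60,0,-160,0],[0,-60,0,-160,0],[0,-60,0,-160,0]]'
python3 - <<'E'
from h import *
s=ctrl.observe(); im=viewer.camera("wrist")[:,:,::-1].copy(); t=viewer.camera("top")[:,:,::-1]; sc=viewer.camera("scene")[:,:,::-1]
b=cv2.resize(t,None,fx=.78,fy=.78); c=cv2.resize(sc,None,fx=.78,fy=.78); H=np.zeros((600,800,3),np.uint8)
H[:300,:399]=b[:300,:399]; H[:300,400:799]=c[:300,:399]; H[300:600,:400]=cv2.resize(im,(400,300)); z=cv2.resize(sc[170:260,280:410],(400,277),interpolation=2); H[300:577,400:]=z
cv2.imwrite("pics/end.png",H); cv2.imwrite("pics/w8.png",im)
W=np.array([.5219,.1304,0]); yaw=.264; X=np.array([np.cos(yaw),np.sin(yaw),0]);Y=np.array([-X[1],X[0],0])
print("wrist px/(1.28): pocket",proj("wrist",W+[0,0,.063],s)/1.28+[0,300],"start",proj("wrist",W+.163*Y+[0,0,.07],s)/1.28+[0,300])
E
```

```text
clock: 22.07
position: [0.5404, 0.0605, 0.1894]
ee_rot: [-0.0, 0.607, 0.795, -0.0]
ft_force: [0.5, 0.3, -0.2]
opening: 0.0002
wrist px/(1.28): pocket [199.72031055 380.56633647] start [200.06940992 219.89537352]
```

View pics/end.png

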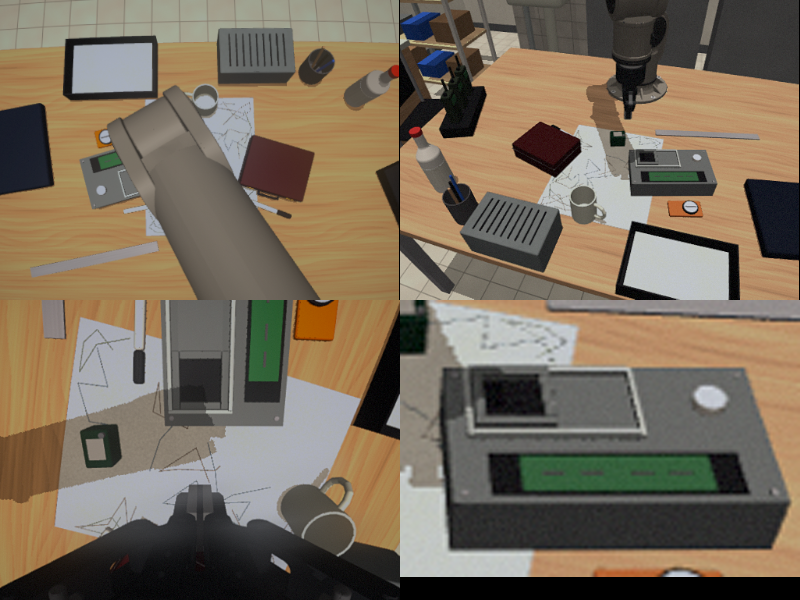

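The guard is home, with the pocket at wrist panel (200,382) against a predicted (199.7,380.6). The clock and bystanders are in place and the arm is clear of everything, so I'm handing in.

```bash
python3 -c "
from plant import workorder; print(workorder.close_job())"
```

```text
the job is handed in; nothing more can be done
None
```

I reset the clock and handed the job in at about 22 s. The hand-in gave no verdict, so the results below are from my own pictures and readings.

- **Guard open:** I slid it with a fingertip in its pocket. It measured about 64 mm open in the wrist view, and I pushed it 1.5 mm further after that.
- **Reset key:** I pressed it until the force rose sharply at the bottom of its travel and held it about 1.5 s at 17–22 N. I then withdrew straight up. Its rise was not seen in a picture, because I shut the guard straight after.
- **Guard home:** its edge and pocket both matched the fully home model within about 1–2 mm.
- **Surroundings:** the clock, start key and everything else looked unmoved in the last views. The arm was well clear and reading under 1 N.

**What disagreed:**
- **Tip position:** the real fingertips sit about 37 mm behind the reported TCP, so my first slide passed above the guard. Two camera views and a touch on the pocket floor confirmed this, and I worked from that.
- **Over-pressing:** one step of that touch briefly pressed the pocket floor with about 48 N (45 N of it vertical) through the fingertips. The 40 N limit is stated for the arm and gripper body, so I don't expect it to count, but I can't rule it out.

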